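# Get the serving slate out of its pocket and onto the stand

### The arm

A 7-joint arm with a two-finger parallel gripper is mounted at the origin on the work surface. World frame = base frame: x ahead of the robot, y to its left, z up, the work surface at z = 0. Lengths are in m, angles in rad, forces in N, time in s.
With the tool pointing down it reaches from about 0.4 to 0.85 m from the base axis. Payload 10.4 kg.
Tool frame: the origin (TCP) lies at the very end of the fingers, on their centre line; the grasp point (between the pads) lies 19 mm behind it; x points along the fingers, z is the direction in which the jaws open and shut, and the axes are right-handed (so a half turn about x gives the same grasp; the last joint's range is limited). The gripper opens to 85 mm and grips with 20 to 120 N. Pads are 22 mm wide; open, the fingers measure 114 mm over their backs; the gripper's body (76 mm by 85 mm) begins 54 mm behind the grasp point. The pads swing forward as they close: fully open they stand 13 mm farther back than shut.
Start: joints at [1.08, 0.332, -0.065, 1.46, 0.022, 1.35, -0.088], TCP at [0.282, -0.558, 0.231] pointing down, gripper open.
Joint ranges: [-2.6, 2.6], [-0.5, 2.12], [-1.47, 1.34], [0.16, 2.42], [-1.27, 4.41], [0.06, 2.06], [-2.6, 2.6]. Speed limits (rad/s): [2.22, 2.22, 2.79, 2.79, 3.14, 3.14, 3.14].

### API

Orientations are given as a unit quaternion [x, y, z, w].
In Python, from workcell import telemetry, viewer, manip, spot_in, mark_of gives the robot as it stands. The module is installed in compiled form; this text tells all that it offers.
- The arm moves only by the shell command python3 -m crank 'ROWS' [FORCE]. ROWS is JSON, a list of rows, each a list of 3 entries, a list of its own where there are three numbers: the closure, from 0 (fully open) to 1 (shut), then the shift along the world's x, y, z in cm, then the turn, a rotation vector about the world's x, y, z in rad. A call has 1 to 12 rows; each row shifts and turns the commanded pose from where the row before left it; what a row does not reach is not made up. A row lasts 1/12 s, in which the tool goes at most 41.7 mm and 7.16 degrees, less where a joint would pass 70% of its speed; a pose out of reach is approached as far as the arm can. A call with a gripper value outside its range is refused whole. The fingers move at their own pace and stop on an object; FORCE is the grip in N (left out, the last holds). Time passes only in rows, so rows that do not move let the fingers close. It gives the time, the measured TCP pose, the force and the opening at its end, in the units of the state.
- telemetry.get_obs(): the state, without advancing time (a new reading comes with each control period).
- viewer.camera(name): name is "scene" or "top" or "wrist"; returns a dict with "frame" (420x560x3 uint8, red, green, blue), "intrinsics" (3x3 intrinsics, pixels), "cam_to_world" (4x4, takes a point from camera to world coordinates). Camera axes: x right, y up, looking along -z (the intrinsics and any distortion apply to the point x, -y, -z); pixel columns grow to the right and rows downward; lengths in m; the calibration is good to about 2 mm. The wrist camera is an equidistant fisheye: a pixel r from the principal point sees the ray r / f radians off the axis. A picture is of the moment at which its call begins. There is no depth.
- manip.hand_in(): hands the job in, once; it reports no verdict.
Trained networks look in a picture, given as the dict that the camera call returned (one of the last four; its "shot" number tells which), for a name from the list of things; names that differ only in an ending like _2 or _b are one class to them, and where a whole thing is asked for, a point or a joint stands for the part that bears it (a point fixed in the world has none). Each returns a list of dicts, best first, with "conf" (0 to 1); they miss things now and then, are a little off and sometimes report something else, mostly with a low value. They report only what shows in the picture. A call takes as long as a camera call.
- spot_in(thing, picture): "location" ([x, y, z] in m, in the coordinates of the camera as it stood for that picture, good to about 4 mm: the middle of the surface that is visible of it).
- mark_of(thing, picture): "location" ([x, y, z] in m, in the coordinates of the camera as it stood for that picture, good to about 4 mm: a listed point, or the origin of a listed thing).
The state is a dict: "clock": time; "joint_pos": joint angles; "joint_velocities": joint speeds; "tau": joint torques, N m; "position": TCP position; "ee_rot": TCP orientation; "ft_force": force on the tool from outside, world axes, zero at the start; "torque": the same for the moment, N m; "grip_width": opening from 0.0 (shut) to 1.0 (fully open).
Only numpy, scipy, OpenCV 4.12 (cv2) and the standard library are available. Lean on these libraries where they do the work, as an engineer would, in place of code of your own. Each camera call takes 0.05 s, during which the arm holds its last target. There are 200 camera calls.

### The job

The thin slate lies flush in the pocket of the wooden riser, with no room for fingers. Press its end down into the thumb hollow so that its other end tips up over the rim, slide it out until that end overhangs the riser's edge by a good 3 or 4 cm, then pick it up by the overhang and lay it along the narrow wooden stand, flat, same side up and centred, setting it down rather than dropping it. Leave the dessert glasses around it where they are.

Things in the scene. Friction and masses are not known exactly. Their poses are not given: they have to be found in the camera images.
- slate: dark grey flat slate strip, 150 (x) x 56 (y) x 5 (z) mm, about 110 g (70 to 140 % of that); origin at the centre of its underside, x along its length (lead end at -x, tail end at +x), z up. Smooth: friction on the riser about 0.4, less than a rubber fingertip has on it
- slate_lead (a point): middle of the slate's lead end (-x end), mid thickness; this end lies behind the thin front rim of the riser and is the one that tips up and comes out
- slate_tail (a point): middle of the slate's tail end (+x end), mid thickness; it lies over the thumb hollow
- riser: light plywood block fixed to the table, 176 (x) x 84 (y) x 60 (z) mm; origin at the centre of its underside, z up, -x its exit side, facing roughly the robot. In its top a closed pocket, x -82 to +74, y -30 to +30, 5 mm deep: the slate lies flush with the rim with 2 to 3 mm of play. Floor flat (z = 55) from x = -82 to +24, then falling at 0.14 rad to the far end (7 mm lower at x = +74)
- riser_edge (a point): middle of the riser's exit edge, at (-88, 0, 60) mm in the riser frame. The rim here is 6 mm thick and as high as the slate lying flat (5 mm over the floor), so the slate must go over it; outside it the exit face drops straight to the table
- riser_hollow (a point): point above the thumb hollow, (54, 0, 60) mm in the riser frame. Pressing the slate's tail here (a few N) tips the slate about x = +24 until its tail lies on the slope (top face there 4 to 5 mm lower) and its lead end is up 14 mm. Let go, it falls back; dragged 25 mm towards -x while pressed, its lead end ends up on the front rim
- stand: narrow light wooden serving stand fixed to the table, top bar 180 (x) x 40 (y) mm and 18 mm thick, top face at z = 55 mm, on two blocks 36 mm wide; origin at the centre of its underside, x along its length. The slate is 16 mm wider than the bar, so fingers can pass down beside it
- stand_top (a point): centre of the stand's top face, 55 mm above the table
- glass_a: empty glass dessert bowl, rim diameter 72, 55 high, origin under its centre; bystander between riser and stand
- glass_b: second such bowl, farther out, between riser and stand; bystander
- glass_c: such a bowl at the left side; bystander
- glass_d: such a bowl at the right side; bystander

How it is judged:
By the outcome, as a careful person would: the job done as asked, in the order asked, and still so for the second after the job is handed in, with the robot touching nothing.
It also fails if it takes over 61 s, if anything falls off the work surface, if the arm or the gripper's body presses on something with over 40 N, if the wrist force passes 120 N, or if a joint passes its speed limit or range.

## Working session

There is one attempt and no reset: what is moved stays moved. The work goes in short steps, Python scripts to look and compute and a shell command to move; the robot and the scene stay as the last step left them, time stands still between calls to the robot, and variables do not carry over. Pictures are saved under pics/ and viewed, about 8 in all and at most 12, crops included, and the job is handed in when it is done.

```bash
mkdir -p pics; cat > h.py <<'E'
import numpy as np,cv2
from workcell import telemetry, viewer, manip, spot_in, mark_of
from scipy.spatial.transform import Rotation as R
def w(pic,l): return (pic["cam_to_world"]@np.r_[l,1])[:3]
def marks(pic,names,n=1,f=mark_of):
    for t in names:
        for d in f(t,pic)[:n]: print(t,round(d["conf"],2),np.round(w(pic,d["location"]),4))
def save(pic,name): cv2.imwrite("pics/"+name,pic["frame"][:,:,::-1])
def st():
    o=telemetry.get_obs(); print(round(o["clock"],2),np.round(o["position"],4),np.round(R.from_quat(o["ee_rot"]).as_matrix(),3).tolist(),np.round(o["ft_force"],1),round(o["grip_width"],3))
E
python3 - <<'E'
from h import *
st()
a=viewer.camera("scene");b=viewer.camera("top")
cv2.imwrite("pics/a.png",cv2.resize(np.vstack([a["frame"],b["frame"]])[:,:,::-1],None,fx=.71,fy=.71))
save(b,"top.png")
for p in (a,b):
    print("--");marks(p,["slate","slate_lead","slate_tail","riser","riser_edge","riser_hollow","stand","stand_top"]);marks(p,["glass_a"],6)
E
```

```text
0.0 [ 0.2816 -0.5575  0.2305] [[-0.001, 0.893, 0.451], [0.001, 0.451, -0.893], [-1.0, -0.0, -0.001]] [0.7 0.  0.2] 0.997
--
slate 0.67 [ 0.5723 -0.1791  0.052 ]
slate_lead 0.78 [ 0.5065 -0.184   0.0588]
slate_tail 0.72 [ 0.658  -0.1748  0.0547]
riser 0.78 [ 0.5782 -0.177  -0.0027]
riser_edge 0.65 [ 0.4916 -0.1835  0.0584]
riser_hollow 0.55 [ 0.6403 -0.1761  0.0598]
stand 0.75 [5.545e-01 2.406e-01 1.000e-04]
stand_top 0.95 [0.5617 0.2363 0.0501]
glass_a 0.97 [ 6.395e-01 -8.700e-03 -5.000e-04]
glass_a 0.87 [ 0.4713  0.3955 -0.0049]
glass_a 0.85 [ 0.4748 -0.3893 -0.0041]
glass_a 0.83 [ 0.4949 -0.0023  0.0016]
--
slate 0.67 [ 0.5794 -0.1748  0.0512]
slate_lead 0.76 [ 0.5044 -0.1841  0.0561]
slate_tail 0.94 [ 0.6524 -0.173   0.0535]
riser 0.81 [ 0.5864 -0.1752  0.0011]
riser_edge 0.78 [ 0.4965 -0.1806  0.0615]
riser_hollow 0.77 [ 0.638  -0.1669  0.0599]
stand 0.84 [0.561  0.2363 0.002 ]
stand_top 0.6 [0.5649 0.2392 0.0537]
glass_a 0.96 [0.4693 0.3996 0.0021]
glass_a 0.93 [ 5.004e-01 -2.600e-03 -2.000e-04]
glass_a 0.71 [ 0.6406 -0.009   0.0032]
glass_a 0.55 [ 0.4779 -0.3904 -0.0025]
```

View pics/a.png

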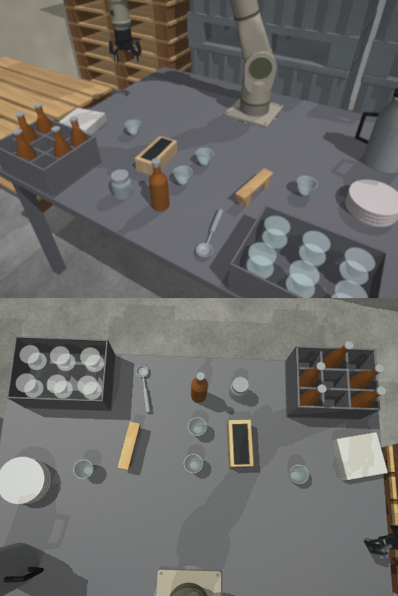

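```bash
cat >> h.py <<'E'
def toplane(pic,uv,z):
    K=pic["intrinsics"];M=pic["cam_to_world"];uv=np.atleast_2d(uv).astype(float)
    d=np.c_[(uv[:,0]-K[0,2])/K[0,0],-(uv[:,1]-K[1,2])/K[1,1],-np.ones(len(uv))]@M[:3,:3].T
    return M[:3,3]+d*((z-M[2,3])/d[:,2])[:,None]
def rect(pic,mask,z,lo,hi):
    mask=mask.astype(np.uint8)
    ys,xs=np.nonzero(mask);P=toplane(pic,np.c_[xs,ys],z)
    k=(P[:,0]>lo[0])&(P[:,0]<hi[0])&(P[:,1]>lo[1])&(P[:,1]<hi[1])
    P=P[k,:2]
    c,s,a=cv2.minAreaRect((P*1000).astype(np.float32))
    e,v=np.linalg.eigh(np.cov(P.T));v=v[:,1]*np.sign(v[0,1])
    print("n",len(P),"mean",P.mean(0).round(4),"rect",np.round(c,1),np.round(s,1),round(a,2),"pca yaw",round(np.arctan2(v[1],v[0]),3))
E
python3 - <<'E'
from h import *
b=viewer.camera("top");f=b["frame"]
h=cv2.cvtColor(f,cv2.COLOR_RGB2HSV)
wood=(h[:,:,1]>70)&(h[:,:,2]>110)&(h[:,:,0]<30)
rect(b,wood,.06,(.45,-.25),(.7,-.1))
rect(b,wood,.055,(.43,.15),(.7,.31))
dark=h[:,:,2]<60
rect(b,dark,.058,(.49,-.23),(.68,-.13))
print(b["cam_to_world"].round(3).tolist(),b["intrinsics"].tolist())
crop=f[150:300,140:400]
cv2.imwrite("pics/crop.png",cv2.resize(crop,None,fx=3,fy=3,interpolation=cv2.INTER_CUBIC)[:,:,::-1])
E
```

```text
n 1045 mean [ 0.5831 -0.1697] rect [ 581.6 -173.4] [177.5  92.2] 3.26 pca yaw 0.044
n 1024 mean [0.5604 0.24  ] rect [561.4 239.8] [ 40.2 179.7] 79.5 pca yaw -0.185
n 1073 mean [ 0.5788 -0.1762] rect [ 579.7 -176.3] [148.4  53.7] 2.74 pca yaw 0.06
[[0.029, 0.985, -0.168, 0.375], [-0.999, 0.032, 0.018, 0.015], [0.023, 0.168, 0.986, 1.143], [0.0, 0.0, 0.0, 1.0]] [[417.3546113632011, 0.0, 273.9215498905209], [0.0, 417.3546113632011, 210.21048968630342], [0.0, 0.0, 1.0]]
```

View pics/crop.png

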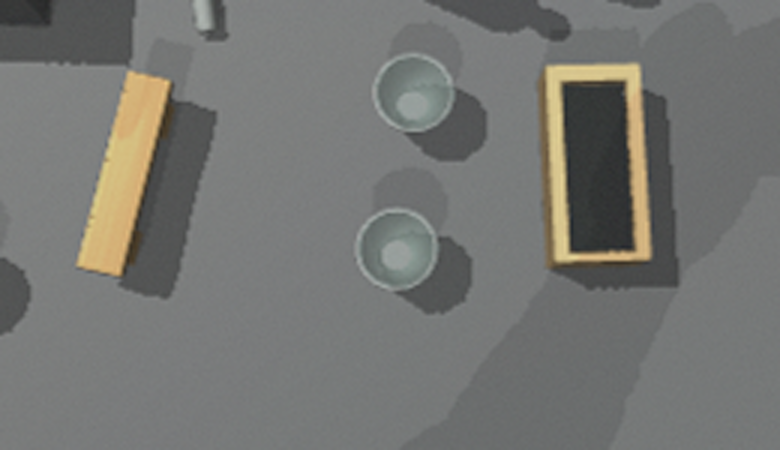

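```bash
python3 -m crank '[[1,[1.5,3.5,0],[0,0,-0.083]],[1,[1.5,3.5,0],[0,0,-0.083]],[1,[2,3.5,0],[0,0,-0.083]],[1,[2,3.5,0],[0,0,-0.083]],[1,[2,3.5,0],[0,0,-0.081]],[1,[2.5,3,0],[0,0,0]],[1,[2.5,3,0],[0,0,0]],[1,[3,3,0],[0,0,0]],[1,[3,3,0],[0,0,0]],[1,[3,2.5,0],[0,0,0]],[1,[3,2.5,0],[0,0,0]],[1,[3,2,0],[0,0,0]]]' 60
python3 -c "
from h import *
st()"
```

```text
clock: 2.05
position: [0.5722, -0.1915, 0.2317]
ee_rot: [0.486, 0.514, -0.486, 0.514]
ft_force: [0.7, -0.3, 0.5]
grip_width: 0.002
2.05 [ 0.5722 -0.1915  0.2317] [[0.001, 0.998, 0.056], [0.0, 0.056, -0.998], [-1.0, 0.001, -0.0]] [ 0.7 -0.3  0.5] 0.002
```

```bash
python3 -m crank '[[1,[2,0.6,-3],[0,0,0]],[1,[2,0.6,-3],[0,0,0]],[1,[2,0.6,-3],[0,0,0]],[1,[0.4,0.1,-3],[0,0,0]],[1,[0,0,-2],[0,0,0]],[1,[0,0,0],[0,0,0]]]'
python3 -c "
from h import *
st()
p=viewer.camera('wrist');save(p,'w1.png')
marks(p,['slate','slate_lead','slate_tail','riser','riser_edge','riser_hollow'])
p=viewer.camera('top')
marks(p,['slate','slate_lead','slate_tail','riser','riser_edge','riser_hollow'])"
```

```text
clock: 2.55
position: [0.6322, -0.174, 0.0859]
ee_rot: [0.485, 0.516, -0.487, 0.511]
ft_force: [-1.5, 0.2, -0.5]
grip_width: -0.0
2.55 [ 0.6322 -0.174   0.0859] [[-0.008, 0.998, 0.056], [0.002, 0.056, -0.998], [-1.0, -0.008, -0.003]] [-1.5  0.2 -0.5] -0.0
slate 0.67 [ 0.5779 -0.1726  0.0529]
slate_tail 0.82 [ 0.6526 -0.1702  0.0585]
slate 0.92 [ 0.5801 -0.1759  0.0515]
slate_lead 0.6 [ 0.5041 -0.1855  0.0549]
slate_tail 0.6 [ 0.6507 -0.1732  0.0555]
riser 0.62 [ 0.5867 -0.1776 -0.0018]
riser_hollow 0.97 [ 0.6379 -0.1713  0.0593]
```

View pics/w1.png

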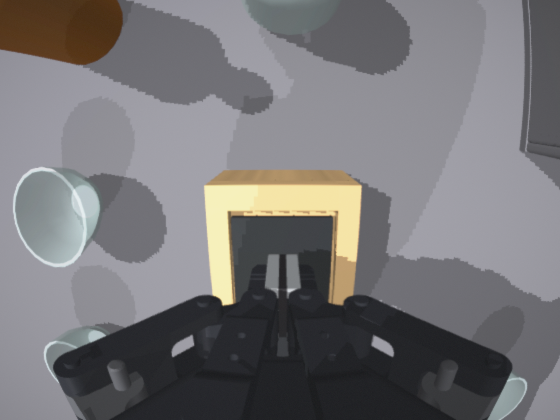

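```bash
python3 -m crank '[[1,[0,0,-1],[0,0,0]],[1,[0,0,-0.8],[0,0,0]],[1,[0,0,-0.4],[0,0,0]],[1,[0,0,-0.2],[0,0,0]],[1,[0,0,0],[0,0,0]]]'
```

```text
clock: 3.67
position: [0.6342, -0.1748, 0.0662]
ee_rot: [0.486, 0.514, -0.486, 0.513]
ft_force: [0.3, -0.0, -0.0]
grip_width: -0.001
```

```bash
python3 -m crank '[[1,[0,0,-0.5],[0,0,0]],[1,[0,0,-0.3],[0,0,0]],[1,[0,0,-0.2],[0,0,0]],[1,[0,0,-0.1],[0,0,0]],[1,[0,0,0],[0,0,0]]]'
```

```text
clock: 4.08
position: [0.6352, -0.1749, 0.0571]
ee_rot: [0.486, 0.513, -0.486, 0.514]
ft_force: [-1.6, -0.3, 5.6]
grip_width: -0.0
```

```bash
python3 -m crank '[[1,[0,0,-0.15],[0,0,0]],[1,[0,0,-0.15],[0,0,0]],[1,[0,0,0],[0,0,0]]]'
```

```text
clock: 4.33
position: [0.6364, -0.1753, 0.0566]
ee_rot: [0.487, 0.512, -0.486, 0.515]
ft_force: [-4.4, 1.2, 20.1]
grip_width: 0.002
```

```bash
python3 -m crank '[[1,[-0.3,-0.02,0.08],[0,0,0]],[1,[-0.35,-0.02,0.05],[0,0,0]],[1,[-0.35,-0.02,0.05],[0,0,0]],[1,[-0.35,-0.02,0.05],[0,0,0]],[1,[-0.35,-0.02,0.05],[0,0,0]],[1,[-0.35,-0.02,0.05],[0,0,0]],[1,[-0.35,-0.02,0.05],[0,0,0]],[1,[-0.3,-0.02,0.04],[0,0,0]],[1,[0,0,0],[0,0,0]]]'
python3 -c "
from h import *
p=viewer.camera('wrist');q=viewer.camera('scene')
cv2.imwrite('pics/d1.png',np.hstack([cv2.resize(p['frame'],(400,300)),cv2.resize(q['frame'][170:260,170:290],(400,300))])[:,:,::-1])
p=viewer.camera('top')
marks(p,['slate_lead','slate_tail'])"
```

```text
clock: 5.08
position: [0.61, -0.1767, 0.0601]
ee_rot: [0.487, 0.512, -0.485, 0.515]
ft_force: [1.9, -0.0, 10.9]
grip_width: 0.006
slate_lead 0.97 [ 0.4795 -0.1824  0.063 ]
slate_tail 0.94 [ 0.6286 -0.1715  0.0517]
```

View pics/d1.png

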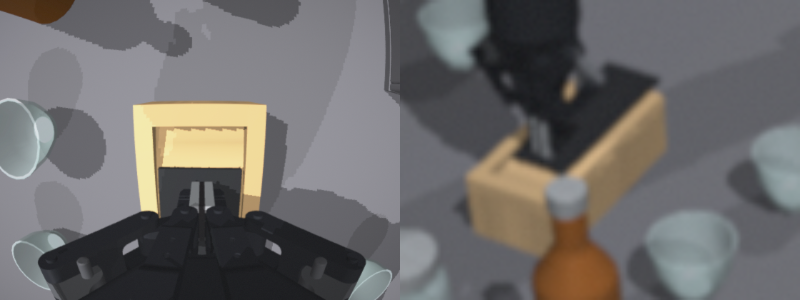

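```bash
python3 -m crank '[[1,[0,0,0.2],[0,0,0]],[1,[0,0,0.2],[0,0,0]],[1,[0,0,0.4],[0,0,0]],[1,[0,0,1],[0,0,0]],[1,[-1.5,-0.1,0],[0,0,0]],[1,[-2,-0.1,0],[0,0,0]],[1,[0,0,-0.6],[0,0,0]],[1,[0,0,-0.4],[0,0,0]],[1,[0,0,-0.2],[0,0,0]],[1,[0,0,-0.2],[0,0,0]],[1,[0,0,0],[0,0,0]]]'
```

```text
clock: 6.25
position: [0.5735, -0.1784, 0.062]
ee_rot: [0.486, 0.513, -0.486, 0.514]
ft_force: [-1.3, 0.4, 3.0]
grip_width: 0.001
```

```bash
python3 -c "
from h import *
p=viewer.camera('top')
marks(p,['slate_lead','slate_tail','slate'])"
```

```text
slate_lead 0.9 [ 0.4809 -0.1827  0.062 ]
slate_tail 0.96 [ 0.6305 -0.1748  0.0527]
slate 0.75 [ 0.5578 -0.1742  0.0563]
```

```bash
python3 -m crank '[[1,[0,0,-0.2],[0,0,0]],[1,[-0.3,-0.02,0],[0,0,0]],[1,[-0.35,-0.02,0.02],[0,0,0]],[1,[-0.35,-0.02,0.02],[0,0,0]],[1,[-0.35,-0.02,0.02],[0,0,0]],[1,[-0.35,-0.02,0.02],[0,0,0]],[1,[-0.35,-0.02,0.02],[0,0,0]],[1,[-0.3,-0.02,0.01],[0,0,0]],[1,[0,0,0],[0,0,0]]]'
python3 -c "
from h import *
p=viewer.camera('top')
marks(p,['slate_lead','slate_tail','slate'])"
```

```text
clock: 7.2
position: [0.552, -0.18, 0.0628]
ee_rot: [0.487, 0.512, -0.485, 0.515]
ft_force: [2.3, 1.3, 11.4]
grip_width: -0.002
slate_lead 0.62 [ 4.995e-01 -1.400e-03  1.000e-04]
slate_tail 0.85 [ 0.6084 -0.1782  0.0567]
slate 0.74 [ 0.5372 -0.1769  0.0557]
```

```bash
python3 -m crank '[[1,[-0.2,-0.01,0.01],[0,0,0]],[1,[-0.15,-0.01,0.01],[0,0,0]],[1,[0,0,0],[0,0,0]],[1,[0,0,0.2],[0,0,0]],[1,[0,0,0.5],[0,0,0]],[1,[0,0,1.5],[0,0,0]],[1,[0,0,3],[0,0,0]],[0.2,[0,0,4],[0,0,0]],[0,[-3,-0.1,4],[0,0,0]],[0,[-4,-0.2,0],[0,0,0]],[0,[0,0,0],[0,0,0]]]'
python3 -c "
from h import *
st()
p=viewer.camera('top');w1=viewer.camera('wrist')
f=p['frame']
h=cv2.cvtColor(f,cv2.COLOR_RGB2HSV)
cv2.imwrite('pics/e.png',np.hstack([cv2.resize(f[170:270,280:400],(400,333)),cv2.resize(w1['frame'],(400,333))])[:,:,::-1])
marks(p,['slate_lead','slate_tail','slate','riser_edge']);marks(w1,['slate_lead','riser_edge','slate_tail'])"
```

```text
clock: 8.32
position: [0.4756, -0.1839, 0.1869]
ee_rot: [0.486, 0.513, -0.488, 0.513]
ft_force: [0.8, -2.2, 0.1]
grip_width: 0.564
8.32 [ 0.4756 -0.1839  0.1869] [[-0.003, 0.999, 0.053], [-0.002, 0.053, -0.999], [-1.0, -0.003, 0.001]] [ 0.8 -2.2  0.1] 0.564
slate_lead 0.79 [ 0.457  -0.1871  0.0619]
slate_tail 0.78 [ 0.6033 -0.1718  0.055 ]
slate 0.97 [ 0.5332 -0.1792  0.0562]
riser_edge 0.89 [ 0.4961 -0.1795  0.0587]
slate_lead 0.93 [ 0.4551 -0.1825  0.0624]
slate_tail 0.68 [ 0.6034 -0.1758  0.057 ]
```

View pics/e.png

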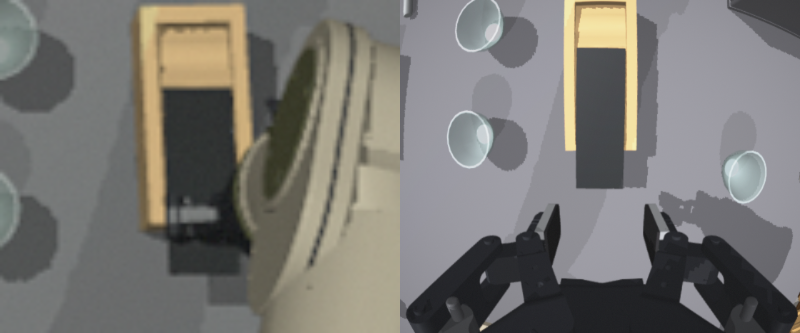

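```bash
python3 -m crank '[[0,[0,0.1,-1],[0,0,0]],[0,[0,0,-2],[0,0,0]],[0,[0,0,-3],[0,0,0]],[0,[0,0,-3],[0,0,0]],[0,[0,0,-2.5],[0,0,0]],[0,[0,0,-1.5],[0,0,0]],[0,[0,0,-1],[0,0,0]],[0,[0,0,-0.5],[0,0,0]],[0,[0,0,0],[0,0,0]]]'
python3 -c "
from h import *
p=viewer.camera('wrist');save(p,'f.png')
marks(p,['slate_lead'])"
```

```text
clock: 9.52
position: [0.4804, -0.1817, 0.0402]
ee_rot: [0.486, 0.514, -0.486, 0.513]
ft_force: [0.1, -0.4, -0.0]
grip_width: 0.999
slate_lead 0.95 [ 0.4561 -0.1827  0.0619]
```

View pics/f.png

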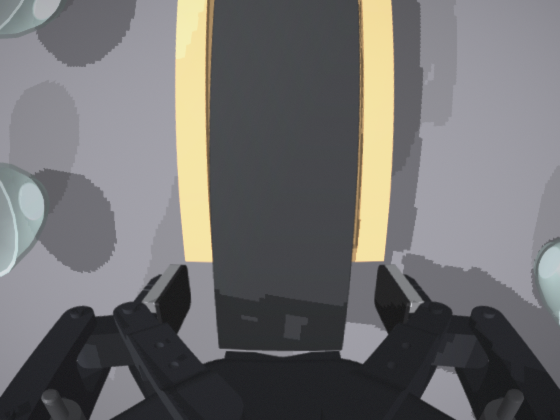

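```bash
python3 -m crank '[[0,[-0.3,0,0.1],[0,0,0]],[0,[-0.15,0,0],[0,0,0]],[0,[0,0,0],[0,0,0]],[1,[0,0,0],[0,0,0]],[1,[0,0,0],[0,0,0]],[1,[0,0,0],[0,0,0]],[1,[0,0,0],[0,0,0]],[1,[0,0,0],[0,0,0]],[1,[0,0,0],[0,0,0]],[1,[0,0,0],[0,0,0]]]' 80
```

```text
clock: 10.45
position: [0.4765, -0.1821, 0.0426]
ee_rot: [0.486, 0.513, -0.486, 0.514]
ft_force: [-2.5, 1.5, 5.8]
grip_width: 0.628
```

```bash
python3 -m crank '[[1,[0,0,0.5],[0,0,0]],[1,[0,0,1],[0,0,0]],[1,[0,0,1.5],[0,0,0]],[1,[0,0,2],[0,0,0]],[1,[0,0,2],[0,0,0]],[1,[0,0,2],[0,0,0]],[1,[0,0,1],[0,0,0]],[1,[0,0,0],[0,0,0]]]'
python3 -c "
from h import *
st()
p=viewer.camera('scene');q=viewer.camera('wrist')
cv2.imwrite('pics/g.png',np.hstack([cv2.resize(p['frame'][120:260,150:320],(400,330)),cv2.resize(q['frame'],(400,330))])[:,:,::-1])
marks(p,['slate_lead','slate_tail','slate']);marks(q,['slate_lead','slate_tail','slate'])"
```

```text
clock: 11.12
position: [0.4777, -0.1824, 0.1449]
ee_rot: [0.487, 0.512, -0.486, 0.515]
ft_force: [1.1, 0.0, -0.3]
grip_width: 0.628
11.12 [ 0.4777 -0.1824  0.1449] [[0.004, 0.998, 0.055], [-0.002, 0.055, -0.998], [-1.0, 0.004, 0.002]] [ 1.1  0.  -0.3] 0.628
slate_lead 0.83 [ 0.458  -0.185   0.1683]
slate_tail 0.64 [ 0.6063 -0.1754  0.1557]
slate 0.67 [ 0.5256 -0.1792  0.1609]
slate_lead 0.9 [ 0.4537 -0.183   0.1641]
slate 0.61 [ 0.5285 -0.1765  0.157 ]
```

View pics/g.png

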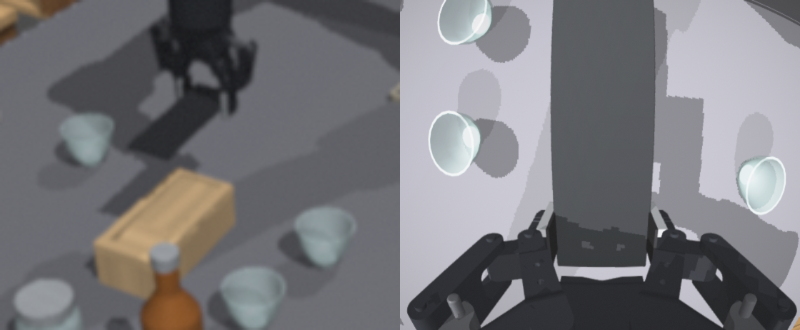

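```bash
python3 -m crank '[[1,[0,1,1.5],[0,-0.025,0]],[1,[0,2,1.5],[0,-0.025,0]],[1,[0.3,3.5,0],[0,0,-0.03]],[1,[0.3,4,0],[0,0,-0.03]],[1,[0.3,4,0],[0,0,-0.03]],[1,[0.4,4,0],[0,0,-0.03]],[1,[0.4,4,0],[0,0,-0.03]],[1,[0.4,4,0],[0,0,-0.03]],[1,[0.4,4,0],[0,0,-0.03]],[1,[0.4,4,0],[0,0,-0.03]],[1,[0.2,4,0],[0,0,0]],[1,[0,3,0],[0,0,0]]]'
python3 -m crank '[[1,[0,1.5,0],[0,0,0]],[1,[0,0,0],[0,0,0]],[1,[0,0,0],[0,0,0]]]'
cat > m.py <<'E'
from h import *
st()
for n in ('scene','top','wrist'):
    p=viewer.camera(n);print(n);marks(p,['slate_lead','slate_tail','slate','stand_top'])
    if n=='wrist': save(p,'x.png')
E
python3 m.py
```

```text
clock: 12.52
position: [0.5067, 0.2367, 0.1719]
ee_rot: [0.554, 0.438, -0.533, 0.466]
ft_force: [0.3, 0.6, -1.0]
grip_width: 0.634
clock: 12.77
position: [0.5068, 0.2487, 0.1716]
ee_rot: [0.554, 0.438, -0.533, 0.466]
ft_force: [-0.3, -1.3, -1.5]
grip_width: 0.631
12.77 [0.5068 0.2487 0.1716] [[0.047, 0.982, -0.182], [-0.012, -0.182, -0.983], [-0.999, 0.049, 0.003]] [-0.3 -1.3 -1.5] 0.631
scene
slate_lead 0.87 [0.484  0.2513 0.193 ]
slate_tail 0.83 [0.6322 0.2261 0.1872]
slate 0.57 [0.5567 0.2393 0.19  ]
stand_top 0.88 [0.5625 0.2387 0.0507]
top
slate_tail 0.57 [0.632  0.2255 0.1883]
slate 0.85 [0.5598 0.2409 0.1891]
stand_top 0.91 [0.5642 0.2351 0.0543]
wrist
slate_lead 0.85 [0.4874 0.2496 0.1909]
slate 0.76 [0.5552 0.2417 0.1896]
stand_top 0.39 [0.5553 0.2421 0.1883]
```

```bash
python3 -m crank '[[1,[0.2,0,-1],[-0.005,-0.03,0]],[1,[0.15,-0.1,-2],[0,0,0]],[1,[0,0,-3],[0,0,0]],[1,[0,0,-3],[0,0,0]],[1,[0,0,-1.5],[0,0,0]],[1,[0,0,-0.6],[0,0,0]],[1,[0,0,0],[0,0,0]],[1,[0,0,0],[0,0,0]]]'
python3 m.py
python3 - <<'E'
from h import *
s=viewer.camera('scene');t=viewer.camera('top');q=cv2.imread('pics/x.png')[:,:,::-1]
cv2.imwrite('pics/h.png',np.hstack([cv2.resize(s['frame'][210:310,310:430],(400,333)),cv2.resize(q,(400,333))])[:,:,::-1])
E
```

```text
clock: 14.18
position: [0.5112, 0.2475, 0.062]
ee_rot: [0.561, 0.429, -0.526, 0.474]
ft_force: [-0.0, 0.8, -0.2]
grip_width: 0.635
14.18 [0.5112 0.2475 0.062 ] [[0.079, 0.98, -0.184], [-0.016, -0.183, -0.983], [-0.997, 0.081, 0.002]] [-0.   0.8 -0.2] 0.635
scene
slate_lead 0.64 [0.4904 0.2494 0.0818]
slate_tail 0.88 [0.6367 0.2206 0.0841]
slate 0.95 [0.5572 0.2357 0.08  ]
stand_top 0.74 [0.5599 0.24   0.052 ]
top
slate_tail 0.83 [0.6369 0.2235 0.0862]
slate 0.59 [0.5646 0.2402 0.0781]
wrist
slate_lead 0.96 [0.4901 0.2488 0.0815]
slate 0.9 [0.5574 0.2428 0.0771]
```

View pics/h.png

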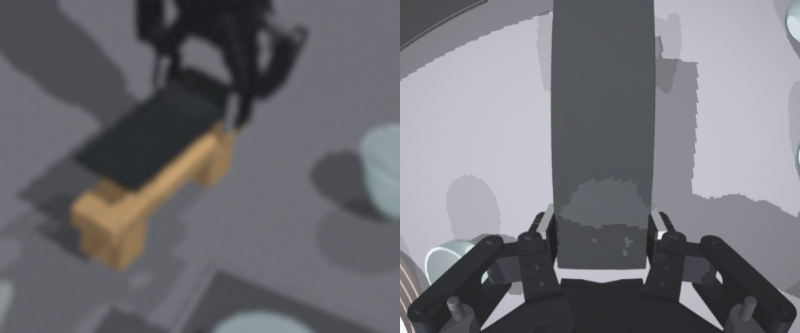

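```bash
python3 -m crank '[[1,[0,0,-0.8],[0.003,0.018,0]],[1,[0,0,-0.6],[0,0,0]],[1,[0,0,-0.4],[0,0,0]],[1,[0,0,-0.2],[0,0,0]],[1,[0,0,0],[0,0,0]]]'
```

```text
clock: 15.45
position: [0.5103, 0.2468, 0.0402]
ee_rot: [0.557, 0.434, -0.531, 0.469]
ft_force: [-0.6, -0.1, -1.0]
grip_width: 0.632
```

```bash
python3 -m crank '[[1,[0,0,-0.1],[0,0,0]],[1,[0,0,-0.1],[0,0,0]],[1,[0,0,0],[0,0,0]]]';python3 -m crank '[[1,[0,0,-0.1],[0,0,0]],[1,[0,0,0],[0,0,0]]]'
```

```text
clock: 15.7
position: [0.5108, 0.2471, 0.0392]
ee_rot: [0.557, 0.434, -0.53, 0.469]
ft_force: [-1.0, -0.5, -1.7]
grip_width: 0.629
clock: 15.87
position: [0.5108, 0.247, 0.0382]
ee_rot: [0.557, 0.434, -0.53, 0.469]
ft_force: [0.1, 0.1, -0.7]
grip_width: 0.627
```

```bash
python3 -m crank '[[1,[0,0,-0.1],[0,0,0]],[1,[0,0,0],[0,0,0]]]';python3 -m crank '[[1,[0,0,-0.1],[0,0,0]],[1,[0,0,0],[0,0,0]]]';python3 -m crank '[[1,[0,0,-0.1],[0,0,0]],[1,[0,0,0],[0,0,0]]]'
```

```text
clock: 16.03
position: [0.5108, 0.2471, 0.0371]
ee_rot: [0.557, 0.434, -0.53, 0.469]
ft_force: [0.2, 0.4, -0.5]
grip_width: 0.635
clock: 16.2
position: [0.511, 0.2472, 0.0369]
ee_rot: [0.557, 0.434, -0.53, 0.469]
ft_force: [-2.2, -1.3, 7.3]
grip_width: 0.631
clock: 16.37
position: [0.5111, 0.2472, 0.0368]
ee_rot: [0.557, 0.433, -0.53, 0.469]
ft_force: [-8.0, -5.4, 18.4]
grip_width: 0.627
```

```bash
python3 -m crank '[[1,[0,0,0.15],[0,0,0]],[1,[0,0,0],[0,0,0]]]'; python3 m.py; python3 - <<'E'
from h import *
print(np.round(telemetry.get_obs()["torque"],2))
s=viewer.camera('scene')
cv2.imwrite('pics/i.png',cv2.resize(s['frame'][210:310,310:430],(600,500),interpolation=cv2.INTER_CUBIC)[:,:,::-1])
E
```

```text
clock: 16.53
position: [0.511, 0.2472, 0.0371]
ee_rot: [0.557, 0.434, -0.53, 0.469]
ft_force: [0.1, 0.4, 1.1]
grip_width: 0.632
16.53 [0.511  0.2472 0.0371] [[0.061, 0.981, -0.184], [-0.014, -0.184, -0.983], [-0.998, 0.063, 0.002]] [0.1 0.4 1.1] 0.632
scene
slate_lead 0.77 [0.49   0.2488 0.0555]
slate_tail 0.66 [0.6373 0.2243 0.0539]
slate 0.86 [0.5579 0.2352 0.0542]
stand_top 0.96 [0.5578 0.2395 0.0503]
top
slate_tail 0.98 [0.6359 0.2244 0.056 ]
slate 0.76 [0.5627 0.2434 0.0516]
wrist
slate_lead 0.66 [0.4886 0.2485 0.0567]
slate 0.67 [0.5605 0.2381 0.055 ]
[-0.03  0.32  0.03]
```

View pics/i.png

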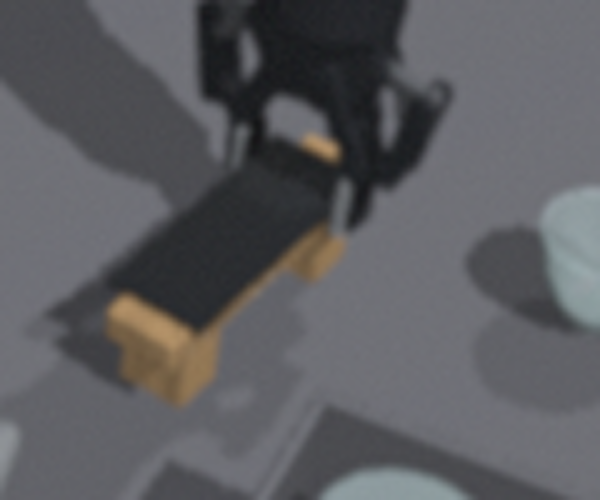

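```bash
python3 -m crank '[[0.3,[0,0,0],[0,0,0]],[0.2,[0,0,0],[0,0,0]],[0.1,[0,0,0],[0,0,0]],[0,[0,0,0],[0,0,0]],[0,[0,0,0],[0,0,0]],[0,[0,0,0],[0,0,0]],[0,[0,0,0],[0,0,0]]]' 20
python3 - <<'E'
from h import *
s=viewer.camera('wrist');save(s,'j.png')
E
```

```text
clock: 17.92
position: [0.5107, 0.247, 0.0366]
ee_rot: [0.557, 0.434, -0.531, 0.469]
ft_force: [-1.1, 1.3, 0.2]
grip_width: 0.999
```

View pics/j.png

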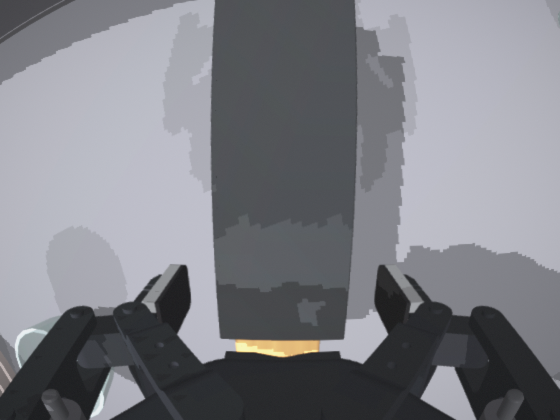

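```bash
python3 -m crank '[[0,[0,0,0.5],[0,0,0]],[0,[0,0,1.5],[0,0,0]],[0,[0,0,3],[0,0,0]],[0,[0,0,3],[0,0,0]],[0,[-2,0,3],[0,0,0]],[0,[-3,-2,2],[0,0,0]],[0,[-2,-4,1],[0,0,0]],[0,[-1,-4,0],[0,0,0]],[0,[0,-4,0],[0,0,0]],[0,[0,-4,0],[0,0,0]],[0,[0,-4,0],[0,0,0]],[0,[0,0,0],[0,0,0]]]'
python3 - <<'E'
from h import *
s=viewer.camera('scene');t=viewer.camera('top')
marks(s,['slate_lead','slate_tail','stand_top']);marks(t,['slate_lead','slate_tail','stand_top']);marks(t,['glass_a'],4)
f=t['frame'];h=cv2.cvtColor(f,cv2.COLOR_RGB2HSV)
rect(t,(h[:,:,2]<75),.06,(.46,.19),(.66,.29))
wood=(h[:,:,1]>70)&(h[:,:,2]>110)&(h[:,:,0]<30)
rect(t,wood,.055,(.43,.15),(.7,.31))
ys,xs=np.nonzero(wood);P=toplane(t,np.c_[xs,ys],.055)[:,:2];P=P[(P[:,0]>.43)&(P[:,0]<.7)&(P[:,1]>.15)&(P[:,1]<.31)]
u=np.array([np.cos(-.184),np.sin(-.184)]);a=(P-[.5614,.2398])@np.c_[u,[-u[1],u[0]]]
for k in (a[:,0]<-60e-3,a[:,0]>60e-3): print(k.sum(),a[k].min(0).round(4),a[k].max(0).round(4))
cv2.imwrite('pics/k.png',np.hstack([cv2.resize(f[160:260,135:255],(400,333)),cv2.resize(s['frame'][210:310,310:430],(400,333))])[:,:,::-1])
E
```

```text
clock: 18.97
position: [0.4322, 0.0233, 0.1761]
ee_rot: [0.559, 0.431, -0.533, 0.467]
ft_force: [0.0, -0.4, 0.4]
grip_width: 1.0
slate_lead 0.65 [0.4892 0.2526 0.056 ]
slate_tail 0.62 [0.6352 0.2232 0.0571]
slate_lead 0.6 [0.4892 0.2522 0.0566]
slate_tail 0.62 [0.6378 0.2226 0.0541]
glass_a 0.68 [ 0.6448 -0.0128  0.0017]
glass_a 0.66 [ 0.4756 -0.3902  0.0037]
glass_a 0.62 [0.4664 0.3989 0.0052]
glass_a 0.45 [5.016e-01 3.000e-04 1.000e-03]
n 1330 mean [0.5613 0.2323] rect [554.1 231.6] [ 67.3 163.1] 78.91 pca yaw -0.214
n 176 mean [0.5496 0.2424] rect [561.4 240. ] [ 39.7 179.7] 79.42 pca yaw -0.186
102 [-0.0899 -0.0193] [-0.0724  0.0201]
74 [ 0.0765 -0.0197] [0.0898 0.0199]
```

View pics/k.png

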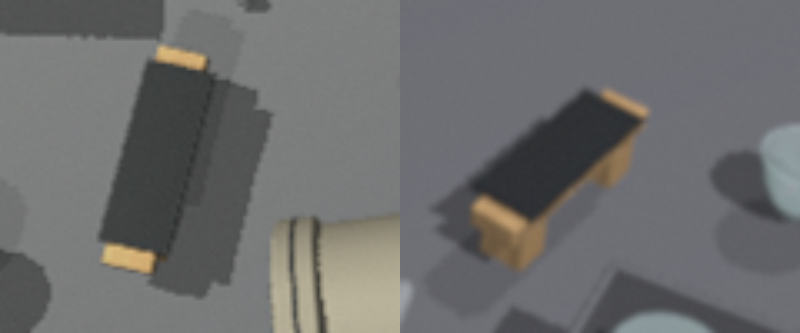

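```bash
python3 -c "
from h import *
print(manip.hand_in())"
```

```text
the job is handed in; nothing more can be done
None
```

The slate is lying flat on the stand, same side up, and the job is handed in at about 19 s of the 61 s allowed.

I pressed the tail into the hollow and dragged the lead end onto the front rim. A second drag gave about 4 cm of overhang. I then gripped the slate across its width at the overhang, carried it over and lowered it until it touched (about 18 N at most). I eased that to about 1 N before opening the fingers and backing away.

**Position:** In the last top picture the slate is about 2 mm off centre lengthwise (17.5 mm of bar shows at the lead end, 13.3 mm at the tail) and about 2 mm off sideways. I left it there, since nudging it risked more than it would gain.

**Glasses:** All four were found within about 5 mm of where they started, which is roughly the detector's accuracy. The gripper was clear of everything.

**Checks that failed:** In that last picture, my colour-based outline of the slate was thrown off by its shadow. The detector also did not find the stand. The offsets above therefore come from the slate end points and the bar's visible ends.

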